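# Put the dressing-table set back in its keepsake tray

## Task

Put the small round jar, the small square ring box, the flat scent bottle and the lipstick tube back in the open keepsake tray, each standing upright and flat on the bottom of the recess cut to its own shape and size. Leave the wide jar and the wide box, which look like them but do not belong to the set, where they stand. Set each thing down, do not drop it.

Things in the scene. Friction and masses are not known exactly. Their poses are not given: they have to be found in the camera images.
- jar: The small round cream jar: white ceramic with a steel lid, 44 mm diameter, 40 mm high, smooth upright sides, about 90 g. Loose, standing upright on the table. Origin: centre of its underside; z up.
- box: The small square ring box: brown wood with a thin brass line, 42 x 42 mm, 38 mm high, about 60 g; x and y along its sides. Loose, standing upright on the table. Origin: centre of its underside; z up.
- bottle: The flat scent bottle: green glass, body 60 mm (x) by 26 mm (y), 58 mm high, with a brass cap 16 mm in diameter and 14 mm high on top (72 mm in all), about 130 g. Loose, standing upright on the table. Origin: centre of its underside; z up.
- tube: The slim round lipstick tube: steel with a thin brass band, 26 mm diameter, 58 mm high, about 50 g. Loose, standing upright on the table. Origin: centre of its underside; z up.
- wide_jar: Look-alike, to be left alone: a wide jar of the same make as the small one, 68 mm diameter, 40 mm high; it fits no recess. Loose, standing upright on the table. Origin: centre of its underside; z up.
- wide_box: Look-alike, to be left alone: a wide box of the same make as the ring box, 66 x 66 mm, 38 mm high; it fits no recess. Loose, standing upright on the table. Origin: centre of its underside; z up.
- well_jar: Large round recess, 60 mm diameter, for the small jar. Cork-lined. Grey felt insert 86 x 86 x 12 mm, one of four (2 x 2, 87 mm apart) in a dark wood tray, 190 mm square, rim 20 mm above the table; all fixed. Recess centred, 8 mm deep, floor 9 mm above the table. Origin: centre of the insert's underside, 5 mm above the table; x, y along its edges, z up.
- well_box: Square recess, 58 x 58 mm, for the ring box. Cork-lined. Grey felt insert 86 x 86 x 12 mm, one of four (2 x 2, 87 mm apart) in a dark wood tray, 190 mm square, rim 20 mm above the table; all fixed. Recess centred, 8 mm deep, floor 9 mm above the table. Origin: centre of the insert's underside, 5 mm above the table; x, y along its edges, z up.
- well_bottle: Oblong recess, 76 mm (x) by 42 mm (y), for the bottle (long side along x). Cork-lined. Grey felt insert 86 x 86 x 12 mm, one of four (2 x 2, 87 mm apart) in a dark wood tray, 190 mm square, rim 20 mm above the table; all fixed. Recess centred, 8 mm deep, floor 9 mm above the table. Origin: centre of the insert's underside, 5 mm above the table; x, y along its edges, z up.
- well_tube: Small round recess, 42 mm diameter, for the lipstick tube. Cork-lined. Grey felt insert 86 x 86 x 12 mm, one of four (2 x 2, 87 mm apart) in a dark wood tray, 190 mm square, rim 20 mm above the table; all fixed. Recess centred, 8 mm deep, floor 9 mm above the table. Origin: centre of the insert's underside, 5 mm above the table; x, y along its edges, z up.
Not all that is in view belongs to the job. What is meant by the bottle is not blue or purple, and is the smaller of those in its own colour.

How it is judged:
By the outcome, as a careful person would: the job done as asked, in the order asked, and still so for the second after the job is handed in, with the robot touching nothing.
It also fails if it takes over 112 s, if anything falls off the work surface, if the arm or the gripper's body presses on something with over 40 N, if the wrist force passes 120 N, or if a joint passes its speed limit or range.

## Robot

A 6-joint arm with a two-finger parallel gripper is mounted at the origin on the work surface. World frame = base frame: x ahead of the robot, y to its left, z up, the work surface at z = 0. Lengths are in m, angles in rad, forces in N, time in s.
With the tool pointing down it reaches from about 0.375 to 0.975 m from the base axis. Payload 3.8 kg.
Tool frame: the origin (TCP) lies where the fingers leave the gripper's body, on its centre line; the fingertips stand 73 mm ahead of it and the grasp point (between the pads) lies 54 mm ahead of it; z points along the fingers, y is the line along which they close (so a half turn about z gives the same grasp; the last joint's range is limited). The gripper opens to 85 mm and grips with 20 to 120 N. Pads are 22 mm wide; open, the fingers measure 114 mm over their backs; the gripper's body (76 mm by 85 mm) begins 54 mm behind the grasp point. The pads swing forward as they close: fully open they stand 13 mm farther back than shut.
Start: joints at [1.133, 0.264, 1.604, -0, 1.274, -0.037], TCP at [0.263, 0.622, 0.304] pointing down, gripper open.
Joint ranges: [-2.63, 2.63], [-0.94, 2.18], [0.31, 2.57], [-1.31, 4.45], [0, 2.66], [-2.55, 2.55]. Speed limits (rad/s): [2.57, 2.57, 3.14, 3.14, 3.14, 3.14].

## Interface

Orientations are given as a rotation vector (axis times angle).
In Python, from workcell import read_state, viewer, bot gives the robot as it stands.
- The arm moves only by the tool jog_arm, never from a script. Its argument "increments" is a list that holds one entry, the list of rows, each a list of 7 numbers: the shift along the tool's x, y, z in units of 30 mm (1.0 is 30 mm), then the turn, a rotation vector about the tool's x, y, z in units of 6 degrees (1.0 is 6 degrees), then the opening, from -1 (shut) to 1 (fully open). A call has exactly 5 rows; each row shifts and turns the commanded pose from where the row before left it, along the tool's axes as they then stand; what a row does not reach is not made up. A row lasts 1/12 s, in which the tool goes at most 41.7 mm and 7.16 degrees, less where a joint would pass 70% of its speed; a pose out of reach is approached as far as the arm can. A call is refused whole if a number of a shift passes 1 or a number of a turn 1, either way. A call with a gripper value outside its range is refused whole. The fingers move at their own pace and stop on an object; "force" is the grip in N (left out, the last holds). Time passes only in rows, so rows that do not move let the fingers close, or fill a call up. It gives the time, the measured TCP pose, the force, the opening and the grip force at its end, in the units of the state.
- read_state(): the state, without advancing time (a new reading comes with each control period).
- viewer.read_camera(name): name is "scene" or "side" or "wrist"; returns (picture, depth): 400x640x3 uint8, blue, green, red; 400x640 float32, m along the optical axis (not along the pixel's ray), 0 where there is no reading.
- viewer.camera_params(name): a dict with "fx", "fy", "cx", "cy" (pixels), "R" (3x3) and "t" (3): a world point X has camera coordinates R X + t; the wrist camera has in their place "hand_eye" (4x4, takes a point from camera to tool coordinates, whose origin is the TCP and whose axes are the flange's). Camera axes: x right, y down, z forward; pixel columns grow to the right and rows downward; lengths in m; the calibration is good to about 2 mm. The wrist camera is an equidistant fisheye: a pixel r from the principal point sees the ray r / f radians off the axis. A picture is of the moment at which its call begins: read the wrist's pose just before it. camera_params takes no time and is no camera call.
- bot.finish_job(): hands the job in; it is judged then, once.
The state is a dict: "time": time; "q": joint angles; "joint_vel": joint speeds; "joint_torque": joint torques, N m; "tool_pos": TCP position; "tcp_rot": TCP orientation; "wrist_force": force on the tool from outside, world axes, zero at the start; "torque": the same for the moment, N m; "width": opening from 0.0 (shut) to 1.0 (fully open); "grip_force": force on a finger pad.
Only numpy, scipy, OpenCV 4.12 (cv2) and the standard library are available. Lean on these libraries where they do the work, as an engineer would, in place of code of your own. Each camera call takes 0.05 s, during which the arm holds its last target. There are 200 camera calls.

## Working session

There is one attempt and no reset: what is moved stays moved. The work goes in short steps, Python scripts to look and compute and a tool call to move; the robot and the scene stay as the last step left them, time stands still between calls to the robot, and variables do not carry over. Pictures are saved under pics/ and viewed, at most 14 in all, crops included, and the job is handed in when it is done.

Besides the shell and the picture viewer there is one more tool, called in YAML: its name, and indented under it one key for each argument. jog_arm: Moves the arm, as the interface text tells. Its arguments: {"type":"object","properties":{"increments":{"type":"array","items":{"type":"array","items":{"type":"array","items":{"type":"number"}}}},"force":{"type":"number"}},"required":["increments"]}

```bash
ls; mkdir -p pics
python3 - <<'E'
from workcell import read_state, viewer, bot
import cv2,numpy as np
s=read_state();print(s)
for n in ["scene","side","wrist"]:
    p,d=viewer.read_camera(n); cv2.imwrite(f"pics/{n}0.png",p); np.save(f"pics/{n}0.npy",d)
    print(n,viewer.camera_params(n))
E
```

```text
pics
{'time': 0.0, 'q': array([ 1.13311904e+00,  2.64768226e-01,  1.60541791e+00, -1.74063421e-05,
        1.27372336e+00, -3.69009440e-02]), 'joint_vel': array([-1.14001293e-03,  1.71526579e-05, -5.64993299e-04, -1.44167606e-03,
        4.38621088e-04,  9.59275240e-04]), 'joint_torque': array([-3.60235072e-04, -5.15119457e+01, -3.67308676e+01, -5.76610341e-05,
        1.30690512e-02, -4.49549918e-05]), 'tool_pos': array([0.26309451, 0.62097071, 0.30252799]), 'tcp_rot': array([-0.62521977, -3.07820923,  0.00354285]), 'wrist_force': array([ 0.57262716, -0.27793273,  0.46626973]), 'torque': array([-0.00991203, -0.02412332, -0.00019459]), 'grip_force': 0.0, 'width': 1.0043536286267516}
scene {'fx': 429.0107015965331, 'fy': 429.0107015965331, 'cx': 314.60887432156534, 'cy': 203.43952168228284, 'R': array([[-0.67146426,  0.74097393,  0.00966339],
       [ 0.61722087,  0.56644172, -0.5460606 ],
       [-0.41009041, -0.36069573, -0.83768995]]), 't': array([ 0.41354947, -0.25140189,  1.40946597])}
side {'fx': 507.24361387624793, 'fy': 507.24361387624793, 'cx': 321.75802934183355, 'cy': 197.8168961036991, 'R': array([[ 0.99706834, -0.07597347,  0.00909703],
       [-0.02843089, -0.47822856, -0.8777751 ],
       [ 0.07103808,  0.87494313, -0.47898655]]), 't': array([-0.53181969,  0.02115991,  1.52409094])}
wrist {'fx': 309.70691628693146, 'fy': 309.70691628693146, 'cx': 317.102390494873, 'cy': 203.78043112284234, 'hand_eye': array([[-4.15116517e-04, -9.51528704e-01, -3.07559675e-01,
         7.97429364e-02],
       [ 9.99999862e-01, -2.96037750e-04, -4.33828147e-04,
        -2.22764678e-04],
       [ 3.21750660e-04, -3.07559813e-01,  9.51528695e-01,
        -6.97827783e-02],
       [ 0.00000000e+00,  0.00000000e+00,  0.00000000e+00,
         1.00000000e+00]])}
```

View pics/scene0.png

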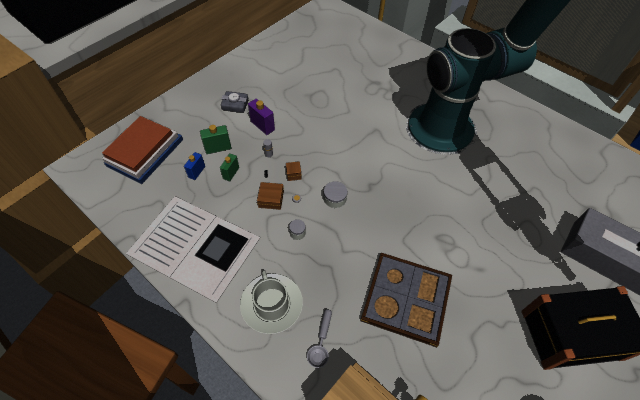

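View pics/side0.png

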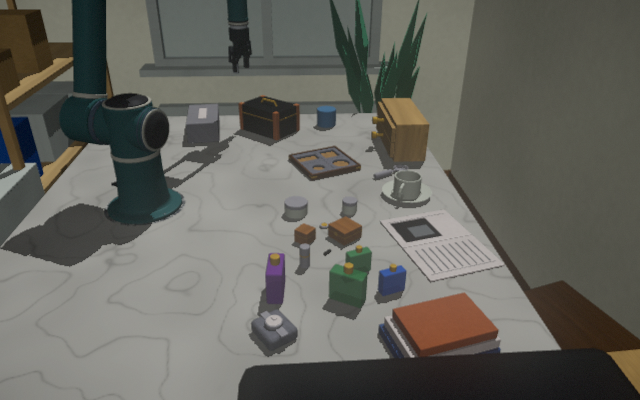

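View pics/wrist0.png

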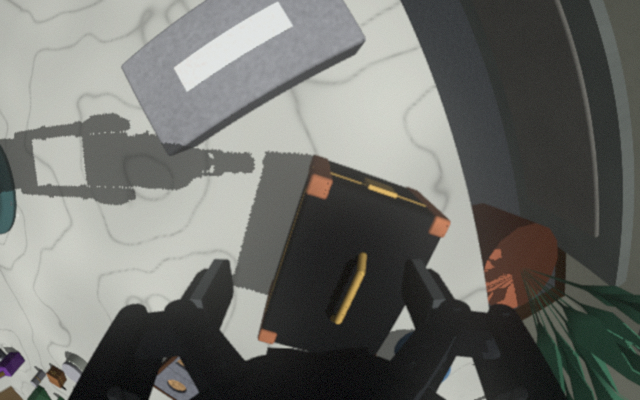

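Green bottles are at scene (215,138), larger, and (229,166), smaller; blue (195,165) and purple (262,115) are out. Boxes: (293,171) small, (270,195) wide. Jars: (297,228) small, (335,194) wide. The tube is at (267,148) and the tray at (406,299). Next I measure from depth.

```bash
cat > h.py <<'E'
from workcell import read_state, viewer, bot
import cv2,numpy as np
from scipy.spatial.transform import Rotation as Ro
def cloud(n,d):
    c=viewer.camera_params(n); v,u=np.indices(d.shape)
    P=np.stack([(u-c['cx'])/c['fx']*d,(v-c['cy'])/c['fy']*d,d],-1)
    return (P-c['t'])@c['R']
E
python3 - <<'E'
from h import *
for n in ["scene","side"]:
    d=np.load(f"pics/{n}0.npy");p=cv2.imread(f"pics/{n}0.png");X=cloud(n,d)
    z=X[...,2]; roi=(d>0)&(X[...,0]>.2)&(X[...,0]<1.1)&(abs(X[...,1])<.7)
    print(n,'table z',np.median(z[roi&(abs(z)<.01)]))
    m=(roi&(z>.012)&(z<.11)).astype(np.uint8)
    k,l,st,ce=cv2.connectedComponentsWithStats(m,connectivity=4)
    for i in range(1,k):
        if st[i,4]<60: continue
        q=X[l==i]; zt=np.percentile(q[:,2],97)
        t=q[abs(q[:,2]-np.percentile(q[:,2],90))<.006]
        r=cv2.minAreaRect((t[:,:2]*1000).astype(np.float32))
        print(ce[i].round(),st[i,4],'zt %.3f'%zt,'ctr',np.round(r[0]),'size',np.round(r[1]),'ang %.0f'%r[2],'bgr',np.median(p[l==i],0))
p=cv2.imread("pics/scene0.png")
a=cv2.resize(p[90:250,170:370],(800,640))[:600];cv2.imwrite("pics/c1.png",cv2.resize(p[95:245,170:370],(800,600),interpolation=cv2.INTER_CUBIC))
cv2.imwrite("pics/c2.png",cv2.resize(p[240:360,340:500],(800,600),interpolation=cv2.INTER_CUBIC))
E
```

```text
scene table z -0.0007778353967703082
[234. 101.] 424 zt 0.040 ctr [ 392. -568.] size [52. 82.] ang 26 bgr [79. 71. 70.]
[261. 115.] 589 zt 0.101 ctr [ 393. -432.] size [85. 35.] ang 85 bgr [52. 16. 38.]
[140. 148.] 2897 zt 0.068 ctr [ 726. -617.] size [172. 125.] ang 15 bgr [ 33.  53. 111.]
[215. 138.] 624 zt 0.094 ctr [ 554. -468.] size [38. 79.] ang 57 bgr [28. 49. 20.]
[267. 146.] 125 zt 0.061 ctr [ 464. -334.] size [25. 22.] ang 44 bgr [68. 64. 66.]
[194. 164.] 333 zt 0.071 ctr [ 659. -444.] size [59. 27.] ang 20 bgr [63. 26.  9.]
[229. 166.] 318 zt 0.070 ctr [ 593. -363.] size [59. 26.] ang 19 bgr [25. 46. 21.]
[293. 170.] 228 zt 0.040 ctr [ 469. -220.] size [46. 41.] ang 46 bgr [27. 55. 93.]
[335. 193.] 473 zt 0.043 ctr [449. -73.] size [68. 63.] ang 39 bgr [117. 109. 111.]
[270. 194.] 572 zt 0.040 ctr [ 578. -207.] size [69. 67.] ang 38 bgr [27. 56. 94.]
[297. 228.] 248 zt 0.042 ctr [607. -73.] size [43. 42.] ang 78 bgr [116. 109. 110.]
[407. 297.] 3886 zt 0.021 ctr [558. 260.] size [192. 190.] ang 23 bgr [75. 67. 67.]
[269. 295.] 798 zt 0.068 ctr [799.  19.] size [84. 83.] an
[... 1129 characters left out ...]
r [ 99. 104. 102.]
[344. 228.] 573 zt 0.040 ctr [ 577. -208.] size [69. 71.] ang 38 bgr [ 59.  88. 119.]
[304. 232.] 296 zt 0.040 ctr [ 469. -220.] size [45. 45.] ang 50 bgr [57.5 75.  96.5]
[304. 253.] 215 zt 0.059 ctr [ 464. -331.] size [30. 25.] ang 88 bgr [84. 84. 86.]
[351. 275.] 1709 zt 0.092 ctr [ 579. -428.] size [135.  80.] ang 60 bgr [63. 80. 62.]
[275. 276.] 859 zt 0.102 ctr [ 392. -438.] size [25. 79.] ang 1 bgr [82. 63. 78.]
[392. 277.] 608 zt 0.070 ctr [ 660. -445.] size [61. 28.] ang 16 bgr [92. 65. 57.]
[440. 328.] 5746 zt 0.067 ctr [ 728. -618.] size [171. 124.] ang 14 bgr [ 59.  82. 137.]
[273. 327.] 1146 zt 0.040 ctr [ 391. -573.] size [46. 72.] ang 62 bgr [105. 100.  99.]
```

View pics/c1.png

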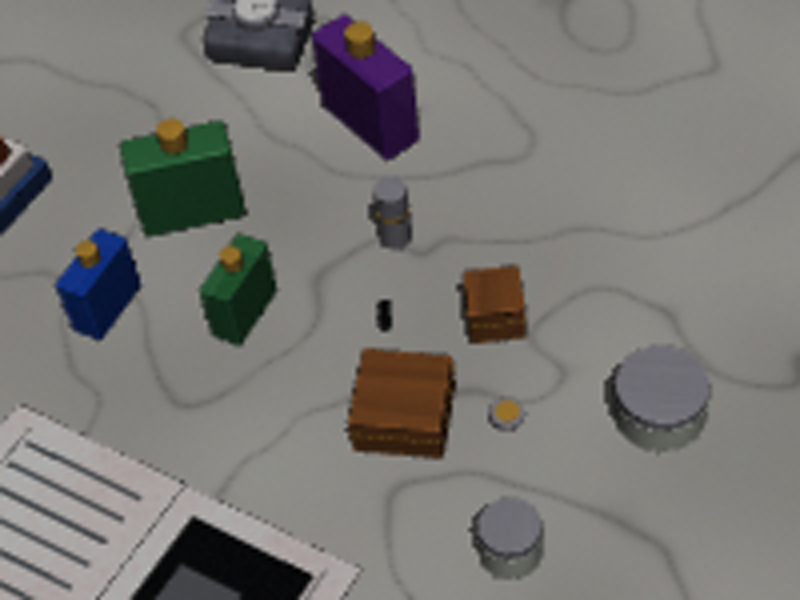

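View pics/c2.png

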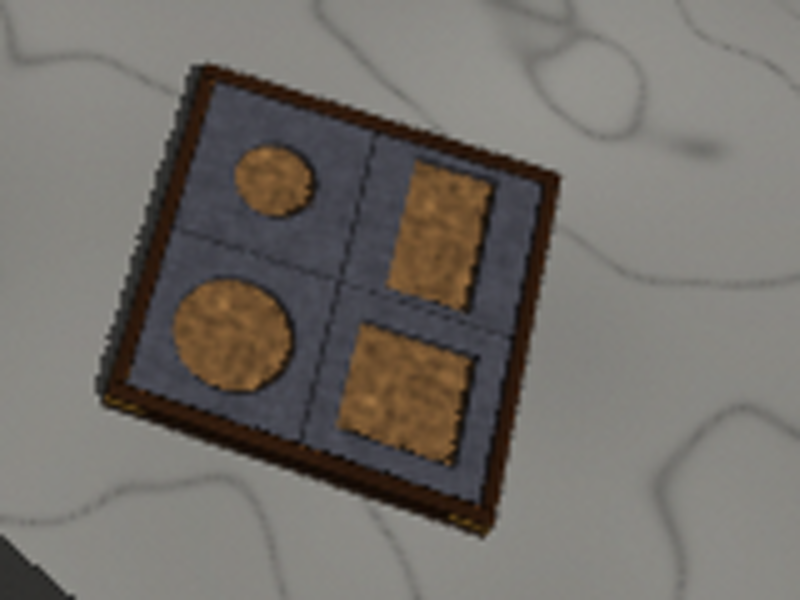

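The crop confirms the smaller green bottle at crop (237,290), the small box, jar and tube. The tray crop shows the tube well (274,180), bottle well (440,235), jar well (233,335) and box well (408,395). Next come the well positions and a planner.

```bash
cat >> h.py <<'E'
def ray(n,uv,z):
    c=viewer.camera_params(n); uv=np.atleast_2d(uv).astype(float)
    r=np.c_[(uv[:,0]-c['cx'])/c['fx'],(uv[:,1]-c['cy'])/c['fy'],np.ones(len(uv))]@c['R']; o=-c['R'].T@c['t']
    return o+r*((z-o[2])/r[:,2])[:,None]
def plan(x,y,z,yaw=None):
    """to grasp point x,y,z (m); yaw deg = world direction of the closing line; prints tool units"""
    s=read_state(); R=Ro.from_rotvec(s['tcp_rot']).as_matrix(); g=s['tool_pos']+.054*R[:,2]
    cy=np.degrees(np.arctan2(R[1,1],R[0,1])); dz=0
    if yaw is not None: dz=-((yaw-cy+90)%180-90)
    # tilt error, in tool axes
    a=np.cross(R[:,2],[0,0,-1])@R
    print('t %.2f'%s['time'],'grasp pt',g.round(4),'yaw %.1f'%cy,'w %.2f'%s['width'],'q',s['q'].round(2))
    print(' shift units (tool)',(R.T@(np.array([x,y,z])-g)/.03).round(2),'turn z units %.2f'%(dz/6),'tilt units',np.degrees(a).round(1)/6)
E
python3 - <<'E'
from h import *
p=cv2.imread("pics/scene0.png");h=cv2.cvtColor(p,cv2.COLOR_BGR2HSV)
m=cv2.inRange(h,(8,80,80),(25,255,255));m[:262]=0;m[340:]=0;m[:,:360]=0;m[:,455:]=0
m=cv2.morphologyEx(m,cv2.MORPH_CLOSE,np.ones((3,3)))
k,l,st,ce=cv2.connectedComponentsWithStats(m)
for i in range(1,k):
    if st[i,4]<80: continue
    v,u=np.where(l==i);q=ray("scene",np.c_[u,v],.010)
    r=cv2.minAreaRect((q[:,:2]*1000).astype(np.float32))
    print(ce[i].round(),np.round(r[0]),np.round(r[1]),round(r[2]),'mean',(q.mean(0)*1000).round())
c=np.array([558,260]);a=np.radians(23)
for i in(-1,1):
  for j in(-1,1): print(i,j,c+43.5*np.array([i*np.cos(a)-j*np.sin(a),i*np.sin(a)+j*np.cos(a)]))
plan(.608,-.073,.10,100)
E
```

```text
[394. 276.] [532. 202.] [36. 37.] 63 mean [533. 202.  10.]
[427. 287.] [500. 283.] [73. 39.] 23 mean [500. 283.  10.]
[386. 306.] [613. 236.] [54. 55.] 42 mean [614. 236.  10.]
[420. 318.] [580. 316.] [55. 55.] 23 mean [580. 316.  10.]
-1 -1 [534.95484296 202.96123479]
-1 1 [500.96123479 283.04515704]
1 -1 [615.03876521 236.95484296]
1 1 [581.04515704 317.03876521]
t 0.15 grasp pt [0.2631 0.621  0.2488] yaw 67.0 w 1.00 q [ 1.13  0.26  1.61  0.    1.27 -0.04]
 shift units (tool) [-19.61 -16.81   4.99] turn z units -5.49 tilt units [-0.01666667 -0.         -0.        ]
```

jog_arm:
  increments:
    - [[-0.98,-0.84,0,0,0,0,1],[-0.98,-0.84,0,0,0,0,1],[-0.98,-0.84,0,0,0,0,1],[-0.98,-0.84,0,0,0,0,1],[-0.98,-0.84,0,0,0,0,1]]
  force: 30

```text
time: 0.57
tool_pos: [0.3497, 0.4464, 0.3034]
tcp_rot: [-0.624, -3.079, 0.001]
wrist_force: [0.5, 0.6, -0.8]
width: 1.0
grip_force: 0.0
```

jog_arm:
  increments:
    - [[-0.98,-0.84,0,0,0,0,1],[-0.98,-0.84,0,0,0,0,1],[-0.98,-0.84,0,0,0,0,1],[-0.98,-0.84,0,0,0,0,1],[-0.98,-0.84,0,0,0,0,1]]

```text
time: 0.98
tool_pos: [0.436, 0.2729, 0.3037]
tcp_rot: [-0.625, -3.079, 0.0]
wrist_force: [0.9, 0.1, -0.3]
width: 0.996
grip_force: 0.0
```

jog_arm:
  increments:
    - [[-0.98,-0.84,0,0,0,0,1],[-0.98,-0.84,0,0,0,0,1],[-0.98,-0.84,0,0,0,0,1],[-0.98,-0.84,0,0,0,0,1],[-0.98,-0.84,0,0,0,0,1]]

```text
time: 1.4
tool_pos: [0.5222, 0.0995, 0.3038]
tcp_rot: [-0.626, -3.079, -0.0]
wrist_force: [0.9, 1.1, -0.5]
width: 0.998
grip_force: 0.0
```

jog_arm:
  increments:
    - [[-0.98,-0.84,0.5,0,0,0,1],[-0.98,-0.84,0.5,0,0,0,1],[-0.98,-0.84,0.5,0,0,0,1],[-0.98,-0.84,0.5,0,0,0,1],[-0.98,-0.84,0.5,0,0,0,1]]

```text
time: 1.82
tool_pos: [0.6084, -0.0739, 0.2279]
tcp_rot: [-0.626, -3.078, -0.0]
wrist_force: [0.1, -0.3, 0.6]
width: 0.999
grip_force: 0.0
```

jog_arm:
  increments:
    - [[0,0,0,0,0,0,1],[0,0,0,0,0,0,1],[0,0,0,0,0,0,1],[0,0,0,0,0,0,1],[0,0,0,0,0,0,1]]

```text
time: 2.23
tool_pos: [0.6081, -0.0706, 0.2298]
tcp_rot: [0.623, 3.078, 0.0]
wrist_force: [0.5, -0.0, 0.2]
width: 0.996
grip_force: 0.0
```

```bash
cat >> h.py <<'E'
def wpts(uv,z,s):
    """wrist pixels -> world at height z"""
    c=viewer.camera_params("wrist");H=c['hand_eye'];uv=np.atleast_2d(uv).astype(float)
    d=(uv-[c['cx'],c['cy']])/c['fx'];th=np.linalg.norm(d,axis=1)+1e-9
    r=np.c_[d*(np.sin(th)/th)[:,None],np.cos(th)]
    R=Ro.from_rotvec(s['tcp_rot']).as_matrix()
    o=R@H[:3,3]+s['tool_pos'];r=r@(R@H[:3,:3]).T
    return o+r*((z-o[2])/r[:,2])[:,None]
def wpix(P,s):
    c=viewer.camera_params("wrist");H=c['hand_eye'];R=Ro.from_rotvec(s['tcp_rot']).as_matrix()
    q=((np.atleast_2d(P)-s['tool_pos'])@R-H[:3,3])@H[:3,:3]
    n=np.linalg.norm(q[:,:2],axis=1);th=np.arctan2(n,q[:,2])
    return q[:,:2]/n[:,None]*th[:,None]*c['fx']+[c['cx'],c['cy']]
E
python3 - <<'E'
from h import *
plan(.608,-.073,.033)
s=read_state();p,d=viewer.read_camera("wrist");cv2.imwrite("pics/w1.png",p);print(wpix([[.608,-.073,.04],[.449,-.075,.04]],s))
E
```

```text
t 2.23 grasp pt [ 0.6081 -0.0706  0.1758] yaw 67.1 w 1.00 q [-0.16  0.2   1.82  0.    1.12 -1.33]
 shift units (tool) [-0.02 -0.08  4.76] turn z units 0.00 tilt units [0.         0.01666667 0.        ]
[[314.86767589 199.95711425]
 [238.60433206  34.08623688]]
```

View pics/w1.png

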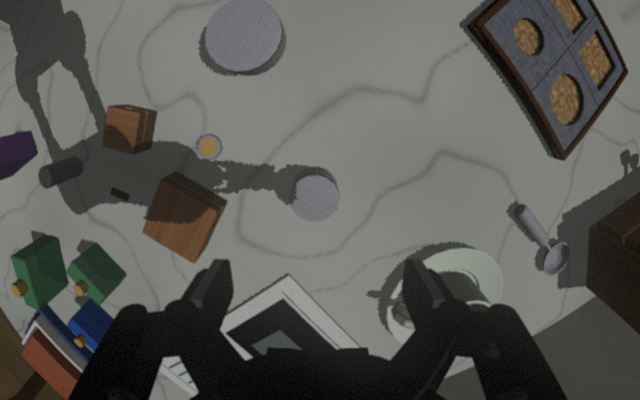

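The jar lid is centred at (315,199), against a predicted (315,200), so the position is confirmed. Descending and gripping.

jog_arm:
  increments:
    - [[0,-0.08,1,0,0,0,1],[0,0,1,0,0,0,1],[0,0,1,0,0,0,1],[0,0,1,0,0,0,1],[0,0,0.75,0,0,0,1]]

```text
time: 2.7
tool_pos: [0.6062, -0.0729, 0.0848]
tcp_rot: [-0.623, -3.078, 0.0]
wrist_force: [0.4, 0.9, -0.1]
width: 1.004
grip_force: 0.0
```

jog_arm:
  increments:
    - [[0,0,0,0,0,0,0.5],[0,0,0,0,0,0,0.2],[0,0,0,0,0,0,-0.4],[0,0,0,0,0,0,-1],[0,0,0,0,0,0,-1]]

```text
time: 3.12
tool_pos: [0.6091, -0.0743, 0.0892]
tcp_rot: [0.624, 3.074, 0.0]
wrist_force: [-0.4, 0.9, 4.2]
width: 0.499
grip_force: 31.0
```

jog_arm:
  increments:
    - [[0,0,0,0,0,0,-1],[0,0,0,0,0,0,-1],[0,0,0,0,0,0,-1],[0,0,0,0,0,0,-1],[0,0,0,0,0,0,-1]]

```text
time: 3.53
tool_pos: [0.6092, -0.0743, 0.0892]
tcp_rot: [0.625, 3.074, 0.001]
wrist_force: [0.2, 0.6, 7.3]
width: 0.498
grip_force: 31.2
```

Run:
```python
from h import *
plan(.6145,.2365,.12)
```

```text
t 3.53 grasp pt [ 0.6094 -0.0743  0.0352] yaw 67.0 w 0.50 q [-0.16  0.36  1.91  0.    0.86 -1.33]
 shift units (tool) [ 3.87  9.61 -2.83] turn z units 0.00 tilt units [ 0.01666667  0.05       -0.        ]
```

jog_arm:
  increments:
    - [[0,0,-0.8,0,0,0,-1],[0,0,-1,0,0,0,-1],[0,0,-1,0,0,0,-1],[0.35,0.87,0,0,0,0,-1],[0.35,0.87,0,0,0,0,-1]]

```text
time: 3.95
tool_pos: [0.6105, -0.0189, 0.1745]
tcp_rot: [0.629, 3.071, 0.001]
wrist_force: [-0.6, 0.1, -1.8]
width: 0.501
grip_force: 31.0
```

jog_arm:
  increments:
    - [[0.35,0.87,0,0,0,0,-1],[0.35,0.87,0,0,0,0,-1],[0.35,0.87,0,0,0,0,-1],[0.35,0.87,0,0,0,0,-1],[0.35,0.87,0,0,0,0,-1]]

```text
time: 4.37
tool_pos: [0.6107, 0.1239, 0.171]
tcp_rot: [0.626, 3.078, 0.0]
wrist_force: [-0.9, -0.3, -1.1]
width: 0.497
grip_force: 31.0
```

jog_arm:
  increments:
    - [[0.35,0.87,0,0,0,0,-1],[0.35,0.87,0,0,0,0,-1],[0.35,0.87,0,0,0,0,-1],[0.35,0.87,0,0,0,0,-1],[0,0,0,0,0,0,-1]]

```text
time: 4.78
tool_pos: [0.6128, 0.2399, 0.1712]
tcp_rot: [0.62, 3.079, 0.005]
wrist_force: [0.1, -0.3, -0.8]
width: 0.5
grip_force: 31.0
```

jog_arm:
  increments:
    - [[0,0,0,0,0,0,-1],[0,0,0,0,0,0,-1],[0,0,0,0,0,0,-1],[0,0,0,0,0,0,-1],[0,0,0,0,0,0,-1]]

```text
time: 5.2
tool_pos: [0.6129, 0.2341, 0.1704]
tcp_rot: [-0.628, -3.078, 0.0]
wrist_force: [0.3, -0.1, -0.3]
width: 0.503
grip_force: 31.0
```

Run:
```python
from h import *
plan(.6145,.2365,.044)
s=read_state();p,d=viewer.read_camera("wrist")
for c in [[.6145,.2365,.017],[.5805,.3165,.017]]: cv2.circle(p,tuple(int(v) for v in wpix([c],s)[0]),3,(255,0,255),-1)
cv2.imwrite("pics/w2.png",p)
```

```text
t 5.20 grasp pt [0.6129 0.234  0.1164] yaw 67.0 w 0.50 q [ 0.33  0.34  1.77 -0.    1.04 -0.84]
 shift units (tool) [-0.02  0.1   2.41] turn z units 0.00 tilt units [-0. -0. -0.]
```

View pics/w2.png

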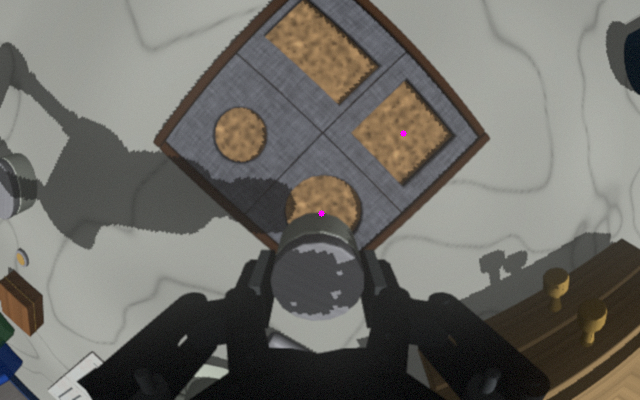

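The magenta marks fall on the jar well (321,213) and box well centre (403,133), so the well positions hold. Lowering the jar.

jog_arm:
  increments:
    - [[-0.02,0.1,0.8,0,0,0,-1],[0,0,0.8,0,0,0,-1],[0,0,0.5,0,0,0,-1],[0,0,0.15,0,0,0,-1],[0,0,0,0,0,0,-1]]

```text
time: 5.67
tool_pos: [0.6133, 0.2368, 0.1009]
tcp_rot: [-0.626, -3.075, 0.003]
wrist_force: [-0.1, 0.2, -0.6]
width: 0.5
grip_force: 31.0
```

jog_arm:
  increments:
    - [[0,0,0.04,0,0,0,-1],[0,0,0.03,0,0,0,-1],[0,0,0.03,0,0,0,-1],[0,0,0,0,0,0,-1],[0,0,0,0,0,0,-1]]

```text
time: 6.08
tool_pos: [0.615, 0.2379, 0.1008]
tcp_rot: [0.625, 3.078, 0.001]
wrist_force: [-0.3, -0.3, -1.7]
width: 0.505
grip_force: 31.0
```

Run:
```python
from h import *
plan(.6145,.2365,.044)
print(read_state()['wrist_force'])
```

```text
t 6.08 grasp pt [0.6151 0.238  0.0468] yaw 67.0 w 0.51 q [ 0.33  0.42  1.8   0.    0.92 -0.84]
 shift units (tool) [-0.   -0.05  0.09] turn z units 0.00 tilt units [0.01666667 0.01666667 0.        ]
[-0.2883832  -0.32571107 -1.703806  ]
```

jog_arm:
  increments:
    - [[0,0,0.03,0,0,0,-1],[0,0,0.03,0,0,0,-1],[0,0,0.03,0,0,0,-1],[0,0,0,0,0,0,-1],[0,0,0,0,0,0,-1]]

```text
time: 6.5
tool_pos: [0.6147, 0.2379, 0.0982]
tcp_rot: [0.625, 3.078, 0.0]
wrist_force: [-2.3, -0.4, 5.5]
width: 0.505
grip_force: 31.5
```

jog_arm:
  increments:
    - [[0,0,0.03,0,0,0,-1],[0,0,0,0,0,0,-1],[0,0,0,0,0,0,-1],[0,0,0,0,0,0,-1],[0,0,0,0,0,0,-1]]

```text
time: 6.92
tool_pos: [0.6148, 0.2379, 0.0982]
tcp_rot: [0.625, 3.078, 0.0]
wrist_force: [-4.2, -2.0, 9.8]
width: 0.499
grip_force: 32.0
```

jog_arm:
  increments:
    - [[0,0,0,0,0,0,0.2],[0,0,0,0,0,0,0.5],[0,0,0,0,0,0,0.6],[0,0,0,0,0,0,0.6],[0,0,0,0,0,0,0.6]]

```text
time: 7.33
tool_pos: [0.6144, 0.2377, 0.0959]
tcp_rot: [-0.625, -3.078, 0.0]
wrist_force: [0.2, -0.9, 0.3]
width: 0.802
grip_force: 0.0
```

jog_arm:
  increments:
    - [[0,0,-0.3,0,0,0,0.6],[0,0,-1,0,0,0,0.6],[0,0,-1,0,0,0,0.6],[0,0,-1,0,0,0,0.6],[0,0,0,0,0,0,0.6]]

```text
time: 7.75
tool_pos: [0.6186, 0.2391, 0.2039]
tcp_rot: [0.623, 3.068, 0.01]
wrist_force: [1.9, 0.7, 0.3]
width: 0.802
grip_force: 0.0
```

Run:
```python
from h import *
plan(.469,-.220,.14,-43)
```

```text
t 7.75 grasp pt [0.6192 0.2394 0.1499] yaw 67.0 w 0.80 q [ 0.33  0.31  1.74  0.    1.08 -0.84]
 shift units (tool) [ -1.36 -16.05   0.2 ] turn z units -11.66 tilt units [0.08333333 0.08333333 0.        ]
```

jog_arm:
  increments:
    - [[-0.08,-0.95,0,0,0,0,0.6],[-0.08,-0.95,0,0,0,0,0.6],[-0.08,-0.95,0,0,0,0,0.6],[-0.08,-0.95,0,0,0,0,0.6],[-0.08,-0.95,0,0,0,0,0.6]]

```text
time: 8.17
tool_pos: [0.5695, 0.1008, 0.1956]
tcp_rot: [0.625, 3.078, 0.0]
wrist_force: [-0.1, -0.7, 0.4]
width: 0.801
grip_force: 0.0
```

jog_arm:
  increments:
    - [[-0.08,-0.95,0,0,0,0,0.6],[-0.08,-0.95,0,0,0,0,0.6],[-0.08,-0.95,0,0,0,0,0.6],[-0.08,-0.95,0,0,0,0,0.6],[-0.08,-0.95,0,0,0,0,0.6]]

```text
time: 8.58
tool_pos: [0.5249, -0.0352, 0.1957]
tcp_rot: [0.625, 3.078, 0.0]
wrist_force: [0.6, -0.0, -0.4]
width: 0.8
grip_force: 0.0
```

jog_arm:
  increments:
    - [[-0.08,-0.95,0,0,0,0,0.6],[-0.08,-0.95,0,0,0,0,0.6],[-0.08,-0.95,0,0,0,0,0.6],[-0.08,-0.95,0,0,0,0,0.6],[-0.08,-0.95,0,0,0,0,0.6]]

```text
time: 9.0
tool_pos: [0.4803, -0.1712, 0.1957]
tcp_rot: [0.625, 3.078, -0.0]
wrist_force: [-0.2, 0.0, 0.1]
width: 0.797
grip_force: 0.0
```

jog_arm:
  increments:
    - [[-0.08,-0.95,0,0,0,0,0.6],[-0.08,-0.85,0,0,0,0,0.6],[0,0,0,0,0,1,0.6],[0,0,0,0,0,1,0.6],[0,0,0,0,0,1,0.6]]

```text
time: 9.42
tool_pos: [0.464, -0.2223, 0.1956]
tcp_rot: [1.109, 2.939, -0.0]
wrist_force: [0.4, 0.0, 0.8]
width: 0.799
grip_force: 0.0
```

jog_arm:
  increments:
    - [[0,0,0,0,0,0.2,0.6],[0,0,0,0,0,0,0.6],[0,0,0,0,0,0,0.6],[0,0,0,0,0,0,0.6],[0,0,0,0,0,0,0.6]]

```text
time: 9.83
tool_pos: [0.4643, -0.2213, 0.1953]
tcp_rot: [1.128, 2.932, 0.0]
wrist_force: [0.1, 0.1, -0.6]
width: 0.802
grip_force: 0.0
```

Run:
```python
from h import *
plan(.469,-.220,.033,48)
s=read_state();p,d=viewer.read_camera("wrist")
h=cv2.cvtColor(p,cv2.COLOR_BGR2HSV);m=cv2.inRange(h,(5,110,20),(22,255,255))
k,l,st,ce=cv2.connectedComponentsWithStats(m)
for i in range(1,k):
    if st[i,4]<300: continue
    v,u=np.where(l==i);q=wpts(np.c_[u,v],.038,s);r=cv2.minAreaRect((q[:,:2]*1000).astype(np.float32));print(ce[i].round(),st[i,4],np.round(r[0]),np.round(r[1]),round(r[2]))
a=np.radians(48)
for i,j in[(1,1),(1,-1),(-1,-1),(-1,1)]:
    c=[.469+.021*(i*np.cos(a)-j*np.sin(a)),-.22+.021*(i*np.sin(a)+j*np.cos(a)),.038];cv2.circle(p,tuple(int(v) for v in wpix([c],s)[0]),2,(255,0,255),-1)
cv2.imwrite("pics/w3.png",p)
```

```text
t 9.83 grasp pt [ 0.4643 -0.2213  0.1413] yaw 47.9 w 0.80 q [-0.49  0.06  2.05  0.    1.03 -1.33]
 shift units (tool) [-0.09  0.14  3.61] turn z units -0.01 tilt units [ 0.  0. -0.]
[612.  38.] 302 [543. 135.] [106.  32.] 7
[626.  13.] 636 [525. 195.] [81. 32.] 84
[325. 210.] 2118 [ 468. -219.] [39. 40.] 51
[432. 271.] 1051 [ 572. -193.] [52. 37.] 36
[381. 302.] 320 [ 563. -238.] [17. 38.] 66
[ 29. 372.] 2077 [  355. -1014.] [183. 613.] 3
```

View pics/w3.png

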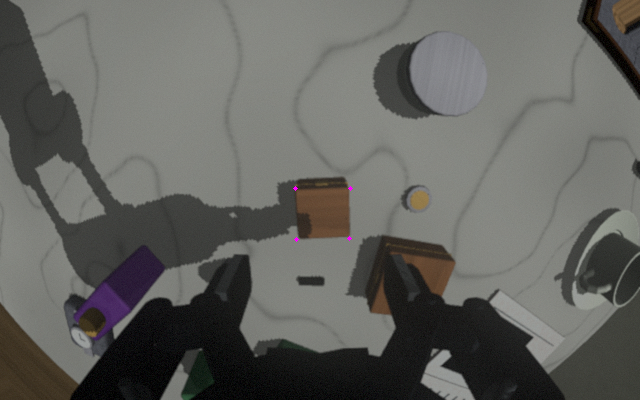

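The box top spans (297,187) to (350,239) and matches the marks. Descending.

jog_arm:
  increments:
    - [[-0.09,0.14,0.8,0,0,-0.25,0.5],[0,0,0.9,0,0,0,0.5],[0,0,0.9,0,0,0,0.5],[0,0,0.9,0,0,0,0.5],[0,0,0,0,0,0,0.5]]

```text
time: 10.3
tool_pos: [0.4653, -0.218, 0.0851]
tcp_rot: [-1.087, -2.937, -0.002]
wrist_force: [-1.5, 0.8, -1.3]
width: 0.747
grip_force: 0.0
```

jog_arm:
  increments:
    - [[0,0,0.1,0,0,0,0.4],[0,0,0,0,0,0,0.1],[0,0,0,0,0,0,-0.4],[0,0,0,0,0,0,-1],[0,0,0,0,0,0,-1]]

```text
time: 10.72
tool_pos: [0.4701, -0.2207, 0.0889]
tcp_rot: [1.09, 2.943, -0.001]
wrist_force: [0.2, -0.5, -0.1]
width: 0.488
grip_force: 30.3
```

jog_arm:
  increments:
    - [[0,0,0,0,0,0,-1],[0,0,0,0,0,0,-1],[0,0,0,0,0,0,-1],[0,0,0,0,0,0,-1],[0,0,0,0,0,0,-1]]

```text
time: 11.13
tool_pos: [0.4701, -0.2208, 0.0888]
tcp_rot: [1.091, 2.943, -0.001]
wrist_force: [-0.2, 0.3, 6.4]
width: 0.489
grip_force: 31.1
```

Run:
```python
from h import *
plan(.5805,.3165,.13,23)
```

```text
t 11.13 grasp pt [ 0.4703 -0.2208  0.0348] yaw 49.3 w 0.49 q [-0.49  0.21  2.12 -0.    0.81 -1.35]
 shift units (tool) [ 8.88 15.98 -3.19] turn z units 4.39 tilt units [0.         0.01666667 0.        ]
```

jog_arm:
  increments:
    - [[0,0,-0.8,0,0,0,-1],[0,0,-1,0,0,0,-1],[0,0,-1,0,0,0,-1],[0.52,0.94,-0.5,0,0,0,-1],[0.52,0.94,0,0,0,0,-1]]

```text
time: 11.55
tool_pos: [0.485, -0.1587, 0.1915]
tcp_rot: [1.094, 2.935, -0.0]
wrist_force: [1.2, 0.1, -0.6]
width: 0.487
grip_force: 30.6
```

jog_arm:
  increments:
    - [[0.52,0.94,0,0,0,0,-1],[0.52,0.94,0,0,0,0,-1],[0.52,0.94,0,0,0,0,-1],[0.52,0.94,0,0,0,0,-1],[0.52,0.94,0,0,0,0,-1]]

```text
time: 11.97
tool_pos: [0.5147, 0.0022, 0.1864]
tcp_rot: [1.092, 2.946, 0.0]
wrist_force: [1.6, -0.1, -1.3]
width: 0.489
grip_force: 30.6
```

jog_arm:
  increments:
    - [[0.52,0.94,0,0,0,0,-1],[0.52,0.94,0,0,0,0,-1],[0.52,0.94,0,0,0,0,-1],[0.52,0.94,0,0,0,0,-1],[0.52,0.94,0,0,0,0,-1]]

```text
time: 12.38
tool_pos: [0.5474, 0.1601, 0.1863]
tcp_rot: [-1.091, -2.946, 0.0]
wrist_force: [0.7, 0.7, -0.3]
width: 0.487
grip_force: 30.6
```

jog_arm:
  increments:
    - [[0.52,0.94,0,0,0,0,-1],[0.52,0.94,0,0,0,0,-1],[0.52,0.94,0,0,0,0,-1],[0.52,0.94,0,0,0,0,-1],[0.52,0.94,0,0,0,0,-1]]

```text
time: 12.8
tool_pos: [0.5801, 0.3178, 0.1861]
tcp_rot: [-1.091, -2.946, 0.001]
wrist_force: [0.3, -0.4, 0.3]
width: 0.488
grip_force: 30.6
```

jog_arm:
  increments:
    - [[0,0,0,0,0,0.9,-1],[0,0,0,0,0,0.9,-1],[0,0,0,0,0,0.9,-1],[0,0,0,0,0,0.9,-1],[0,0,0,0,0,0.79,-1]]

```text
time: 13.22
tool_pos: [0.58, 0.3164, 0.1859]
tcp_rot: [-1.739, -2.616, 0.001]
wrist_force: [-0.1, -0.3, -0.7]
width: 0.488
grip_force: 30.7
```

jog_arm:
  increments:
    - [[0,0,0,0,0,0,-1],[0,0,0,0,0,0,-1],[0,0,0,0,0,0,-1],[0,0,0,0,0,0,-1],[0,0,0,0,0,0,-1]]

```text
time: 13.63
tool_pos: [0.5803, 0.3162, 0.1863]
tcp_rot: [1.733, 2.62, 0.0]
wrist_force: [-0.2, 1.0, -0.7]
width: 0.487
grip_force: 30.7
```

Run:
```python
from h import *
plan(.5805,.3165,.045,23)
p,d=viewer.read_camera("wrist");cv2.imwrite("pics/w4.png",p)
```

```text
t 13.63 grasp pt [0.5803 0.3162 0.1323] yaw 23.0 w 0.49 q [ 0.46  0.33  1.75 -0.    1.07  0.06]
 shift units (tool) [0.01 0.01 2.91] turn z units 0.01 tilt units [0. 0. 0.]
```

View pics/w4.png

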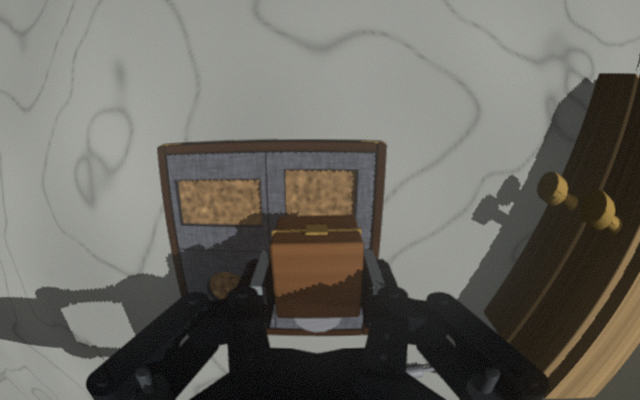

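The box is above its well, aligned, with the jar lid visible at (320,325). Lowering.

jog_arm:
  increments:
    - [[0,0,0.9,0,0,0,-1],[0,0,0.9,0,0,0,-1],[0,0,0.7,0,0,0,-1],[0,0,0.3,0,0,0,-1],[0,0,0,0,0,0,-1]]

```text
time: 14.1
tool_pos: [0.5789, 0.3156, 0.0998]
tcp_rot: [-1.732, -2.618, 0.006]
wrist_force: [0.1, -0.2, -0.8]
width: 0.483
grip_force: 30.7
```

jog_arm:
  increments:
    - [[0,0,0.05,0,0,0,-1],[0,0,0.05,0,0,0,-1],[0,0,0,0,0,0,-1],[0,0,0,0,0,0,-1],[0,0,0,0,0,0,-1]]

```text
time: 14.52
tool_pos: [0.5809, 0.3165, 0.1004]
tcp_rot: [1.734, 2.619, 0.002]
wrist_force: [-0.3, -0.6, -0.7]
width: 0.486
grip_force: 30.7
```

jog_arm:
  increments:
    - [[0,0,0.04,0,0,0,-1],[0,0,0,0,0,0,-1],[0,0,0,0,0,0,-1],[0,0,0,0,0,0,-1],[0,0,0,0,0,0,-1]]

```text
time: 14.93
tool_pos: [0.5803, 0.3162, 0.098]
tcp_rot: [-1.734, -2.62, 0.0]
wrist_force: [0.3, 0.4, -0.6]
width: 0.487
grip_force: 30.7
```

jog_arm:
  increments:
    - [[0,0,0.03,0,0,0,-1],[0,0,0,0,0,0,-1],[0,0,0,0,0,0,-1],[0,0,0,0,0,0,-1],[0,0,0,0,0,0,-1]]

```text
time: 15.35
tool_pos: [0.5804, 0.3163, 0.0978]
tcp_rot: [1.734, 2.62, 0.0]
wrist_force: [-1.7, -0.8, 5.4]
width: 0.486
grip_force: 31.3
```

jog_arm:
  increments:
    - [[0,0,0.02,0,0,0,-1],[0,0,0,0,0,0,-1],[0,0,0,0,0,0,-1],[0,0,0,0,0,0,-1],[0,0,0,0,0,0,-1]]

```text
time: 15.77
tool_pos: [0.5804, 0.3163, 0.0978]
tcp_rot: [1.734, 2.62, 0.0]
wrist_force: [-3.2, -1.5, 7.9]
width: 0.488
grip_force: 31.6
```

jog_arm:
  increments:
    - [[0,0,0,0,0,0,0.2],[0,0,0,0,0,0,0.5],[0,0,0,0,0,0,0.5],[0,0,0,0,0,0,0.5],[0,0,0,0,0,0,0.5]]

```text
time: 16.18
tool_pos: [0.5802, 0.3162, 0.0961]
tcp_rot: [-1.734, -2.619, 0.001]
wrist_force: [0.2, -0.5, 1.3]
width: 0.75
grip_force: 0.0
```

jog_arm:
  increments:
    - [[0,0,-0.3,0,0,0,0.5],[0,0,-1,0,0,0,0.5],[0,0,-1,0,0,0,0.5],[0,0,-1,0,0,0,0.5],[0,0,-1,0,0,0,0.5]]

```text
time: 16.6
tool_pos: [0.5802, 0.3162, 0.2274]
tcp_rot: [1.734, 2.62, 0.0]
wrist_force: [0.7, 0.4, 0.3]
width: 0.752
grip_force: 0.0
```

Run:
```python
from h import *
plan(.593,-.363,.17,-71)
```

```text
t 16.60 grasp pt [0.5802 0.3162 0.1734] yaw 23.0 w 0.75 q [ 0.46  0.29  1.71 -0.    1.14  0.06]
 shift units (tool) [-21.01  -8.45   0.11] turn z units -14.33 tilt units [0. 0. 0.]
```

jog_arm:
  increments:
    - [[-0.96,-0.39,0,0,0,0,0.5],[-0.96,-0.39,0,0,0,0,0.5],[-0.96,-0.39,0,0,0,0,0.5],[-0.96,-0.39,0,0,0,0,0.5],[-0.96,-0.39,0,0,0,0,0.5]]

```text
time: 17.02
tool_pos: [0.5826, 0.1597, 0.2265]
tcp_rot: [1.733, 2.62, 0.001]
wrist_force: [-0.8, -0.2, 0.4]
width: 0.752
grip_force: 0.0
```

jog_arm:
  increments:
    - [[-0.96,-0.39,0,0,0,0,0.5],[-0.96,-0.39,0,0,0,0,0.5],[-0.96,-0.39,0,0,0,0,0.5],[-0.96,-0.39,0,0,0,0,0.5],[-0.96,-0.39,0,0,0,0,0.5]]

```text
time: 17.43
tool_pos: [0.585, 0.004, 0.2264]
tcp_rot: [1.733, 2.619, 0.001]
wrist_force: [1.1, -0.9, -0.2]
width: 0.752
grip_force: 0.0
```

jog_arm:
  increments:
    - [[-0.96,-0.39,0,0,0,0,0.5],[-0.96,-0.39,0,0,0,0,0.5],[-0.96,-0.39,0,0,0,0,0.5],[-0.96,-0.39,0,0,0,0,0.5],[-0.96,-0.39,0,0,0,0,0.5]]

```text
time: 17.85
tool_pos: [0.5874, -0.1515, 0.2264]
tcp_rot: [1.734, 2.619, 0.001]
wrist_force: [1.2, -0.1, 0.4]
width: 0.752
grip_force: 0.0
```

jog_arm:
  increments:
    - [[-0.96,-0.39,0,0,0,0,0.5],[-0.96,-0.39,0,0,0,0,0.5],[-0.96,-0.39,0,0,0,0,0.5],[-0.96,-0.39,0,0,0,0,0.5],[-0.96,-0.39,0,0,0,0,0.5]]

```text
time: 18.27
tool_pos: [0.5898, -0.307, 0.2264]
tcp_rot: [1.734, 2.619, 0.0]
wrist_force: [-0.4, -0.2, -0.1]
width: 0.75
grip_force: 0.0
```

jog_arm:
  increments:
    - [[-0.96,-0.39,0,0,0,0,0.4],[-0.8,-0.3,0,0,0,0,0.4],[0,0,0,0,0,1,0.4],[0,0,0,0,0,1,0.4],[0,0,0,0,0,1,0.4]]

```text
time: 18.68
tool_pos: [0.5913, -0.3631, 0.226]
tcp_rot: [2.13, 2.309, 0.0]
wrist_force: [-1.0, 0.3, -0.0]
width: 0.698
grip_force: 0.0
```

jog_arm:
  increments:
    - [[0,0,0,0,0,1,0.4],[0,0,0,0,0,1,0.4],[0,0,0,0,0,1,0.4],[0,0,0,0,0,1,0.4],[0,0,0,0,0,1,0.4]]

```text
time: 19.1
tool_pos: [0.5916, -0.3621, 0.2262]
tcp_rot: [2.654, 1.681, 0.0]
wrist_force: [-0.2, 0.5, -0.3]
width: 0.699
grip_force: 0.0
```

jog_arm:
  increments:
    - [[0,0,0,0,0,1,0.4],[0,0,0,0,0,1,0.4],[0,0,0,0,0,1,0.4],[0,0,0,0,0,1,0.4],[0,0,0,0,0,1,0.4]]

```text
time: 19.52
tool_pos: [0.5916, -0.3621, 0.2263]
tcp_rot: [2.998, 0.937, 0.001]
wrist_force: [-0.1, -0.8, 0.1]
width: 0.704
grip_force: 0.0
```

jog_arm:
  increments:
    - [[0,0,0,0,0,1,0.4],[0,0,0,0,0,1,0.4],[0,0,0,0,0,0.67,0.4],[0,0,0,0,0,0,0.4],[0,0,0,0,0,0,0.4]]

```text
time: 19.93
tool_pos: [0.5915, -0.3621, 0.2261]
tcp_rot: [3.098, 0.521, 0.0]
wrist_force: [-0.0, -0.5, -0.7]
width: 0.7
grip_force: 0.0
```

Run:
```python
from h import *
plan(.593,-.363,.04,-71)
s=read_state();p,d=viewer.read_camera("wrist");q=p.copy()
a=np.radians(19)
for i,j in[(1,1),(1,-1),(-1,-1),(-1,1)]:
    x,y=.030*i,.013*j
    c=[.593+x*np.cos(a)-y*np.sin(a),-.363+x*np.sin(a)+y*np.cos(a),.058];cv2.circle(q,tuple(int(v) for v in wpix([c],s)[0]),2,(255,0,255),-1)
cv2.imwrite("pics/w5.png",q)
h=cv2.cvtColor(p,cv2.COLOR_BGR2HSV);m=cv2.inRange(h,(18,130,60),(32,255,255))
k,l,st,ce=cv2.connectedComponentsWithStats(m)
for i in range(1,k):
    if st[i,4]>30: print(ce[i].round(1),st[i,4],wpts(ce[i],.072,s).round(4))
```

```text
t 19.93 grasp pt [ 0.5916 -0.3621  0.1721] yaw -70.9 w 0.70 q [-0.59  0.35  1.64  0.    1.15  0.65]
 shift units (tool) [0.03 0.04 4.4 ] turn z units 0.02 tilt units [ 0. -0.  0.]
```

View pics/w5.png

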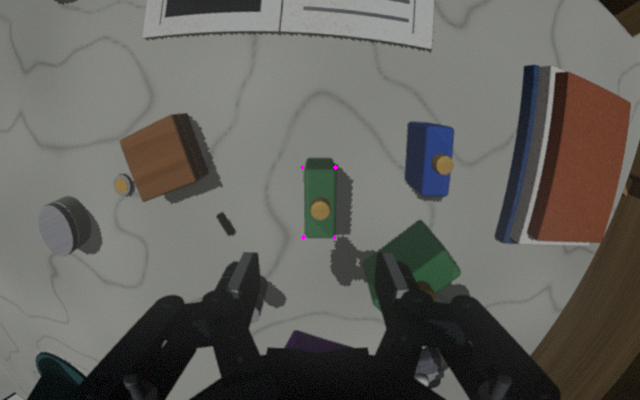

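The bottle outline matches the marks (304–335, 167–237) and neighbours are clear. Descending.

jog_arm:
  increments:
    - [[0.03,0.04,0.9,0,0,0,0.4],[0,0,0.9,0,0,0,0.4],[0,0,0.9,0,0,0,0.4],[0,0,0.9,0,0,0,0.4],[0,0,0.7,0,0,0,0.4]]

```text
time: 20.4
tool_pos: [0.592, -0.3624, 0.0944]
tcp_rot: [-3.097, -0.52, 0.002]
wrist_force: [0.4, -0.1, -0.5]
width: 0.697
grip_force: 0.0
```

jog_arm:
  increments:
    - [[0,0,0.1,0,0,0,0.4],[0,0,0,0,0,0,0.1],[0,0,0,0,0,0,-0.2],[0,0,0,0,0,0,-0.6],[0,0,0,0,0,0,-1]]
  force: 40

```text
time: 20.82
tool_pos: [0.5941, -0.3638, 0.0962]
tcp_rot: [3.096, 0.518, 0.005]
wrist_force: [-0.4, 0.3, -0.8]
width: 0.297
grip_force: 39.4
```

jog_arm:
  increments:
    - [[0,0,0,0,0,0,-1],[0,0,0,0,0,0,-1],[0,0,0,0,0,0,-1],[0,0,0,0,0,0,-1],[0,0,0,0,0,0,-1]]

```text
time: 21.23
tool_pos: [0.594, -0.3638, 0.096]
tcp_rot: [3.096, 0.518, 0.004]
wrist_force: [-0.9, 0.8, 5.9]
width: 0.298
grip_force: 40.3
```

Run:
```python
from h import *
plan(.501,.2835,.17,-67)
```

```text
t 21.23 grasp pt [ 0.5942 -0.3639  0.042 ] yaw -71.0 w 0.30 q [-0.59  0.48  1.72  0.    0.94  0.65]
 shift units (tool) [  4.09 -21.4   -4.32] turn z units -0.67 tilt units [ 0.03333333 -0.01666667  0.        ]
```

jog_arm:
  increments:
    - [[0,0,-0.7,0,0,0,-1],[0,0,-1,0,0,0,-1],[0,0,-1,0,0,0,-1],[0,0,-1,0,0,0,-1],[0.19,-0.97,0,0,0,0,-1]]

```text
time: 21.65
tool_pos: [0.5925, -0.3395, 0.2134]
tcp_rot: [3.087, 0.511, 0.017]
wrist_force: [1.3, -1.1, 1.0]
width: 0.301
grip_force: 39.7
```

jog_arm:
  increments:
    - [[0.19,-0.97,0,0,0,0,-1],[0.19,-0.97,0,0,0,0,-1],[0.19,-0.97,0,0,0,0,-1],[0.19,-0.97,0,0,0,0,-1],[0.19,-0.97,0,0,0,0,-1]]

```text
time: 22.07
tool_pos: [0.5675, -0.1853, 0.2045]
tcp_rot: [-3.098, -0.517, 0.001]
wrist_force: [0.8, 0.2, -1.3]
width: 0.298
grip_force: 39.7
```

jog_arm:
  increments:
    - [[0.19,-0.97,0,0,0,0,-1],[0.19,-0.97,0,0,0,0,-1],[0.19,-0.97,0,0,0,0,-1],[0.19,-0.97,0,0,0,0,-1],[0.19,-0.97,0,0,0,0,-1]]

```text
time: 22.48
tool_pos: [0.5472, -0.0384, 0.2046]
tcp_rot: [-3.099, -0.518, 0.0]
wrist_force: [1.2, 0.0, -1.3]
width: 0.298
grip_force: 39.7
```

jog_arm:
  increments:
    - [[0.19,-0.97,0,0,0,0,-1],[0.19,-0.97,0,0,0,0,-1],[0.19,-0.97,0,0,0,0,-1],[0.19,-0.97,0,0,0,0,-1],[0.19,-0.97,0,0,0,0,-1]]

```text
time: 22.9
tool_pos: [0.5268, 0.1083, 0.2046]
tcp_rot: [3.099, 0.518, -0.0]
wrist_force: [0.6, -0.1, -0.3]
width: 0.299
grip_force: 39.7
```

jog_arm:
  increments:
    - [[0.19,-0.97,0,0,0,0,-1],[0.19,-0.97,0,0,0,0,-1],[0.19,-0.97,0,0,0,0,-1],[0.19,-0.97,0,0,0,0,-1],[0.19,-0.97,0,0,0,0,-1]]

```text
time: 23.32
tool_pos: [0.5065, 0.2552, 0.2046]
tcp_rot: [3.098, 0.518, -0.0]
wrist_force: [0.6, -0.4, -0.7]
width: 0.299
grip_force: 39.7
```

jog_arm:
  increments:
    - [[0.0,-0.95,0,0,0,0,-1],[0,0,0,0,0,-0.67,-1],[0,0,0,0,0,0,-1],[0,0,0,0,0,0,-1],[0,0,0,0,0,0,-1]]

```text
time: 23.73
tool_pos: [0.4979, 0.2802, 0.2045]
tcp_rot: [3.079, 0.623, -0.0]
wrist_force: [-0.6, -0.3, -0.7]
width: 0.299
grip_force: 39.8
```

Run:
```python
from h import *
plan(.501,.2835,.051,-67)
p,d=viewer.read_camera("wrist");cv2.imwrite("pics/w6.png",p)
```

```text
t 23.73 grasp pt [0.4979 0.2802 0.1505] yaw -67.1 w 0.30 q [ 0.47  0.15  1.93 -0.    1.06  1.64]
 shift units (tool) [ 0.14 -0.06  3.32] turn z units -0.02 tilt units [0. 0. 0.]
```

View pics/w6.png

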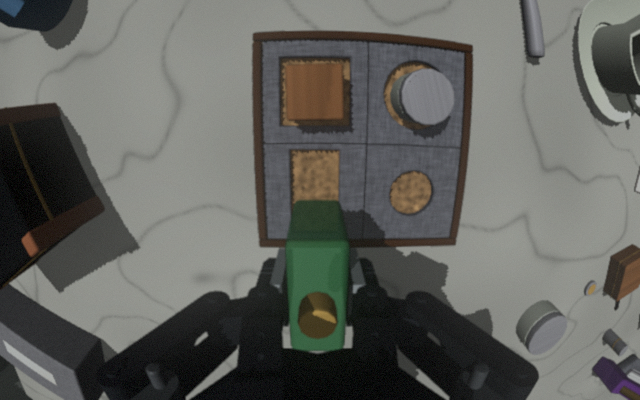

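The jar (427,97) and box (315,92) sit in their wells, and the bottle is aligned above its recess. Lowering.

jog_arm:
  increments:
    - [[0.14,-0.06,0.9,0,0,0,-1],[0,0,0.9,0,0,0,-1],[0,0,0.9,0,0,0,-1],[0,0,0.4,0,0,0,-1],[0,0,0.1,0,0,0,-1]]

```text
time: 24.2
tool_pos: [0.4993, 0.2822, 0.1054]
tcp_rot: [3.077, 0.623, -0.01]
wrist_force: [-1.1, -0.6, -0.5]
width: 0.297
grip_force: 39.8
```

jog_arm:
  increments:
    - [[0,0,0.04,0,0,0,-1],[0,0,0.03,0,0,0,-1],[0,0,0,0,0,0,-1],[0,0,0,0,0,0,-1],[0,0,0,0,0,0,-1]]

```text
time: 24.62
tool_pos: [0.502, 0.2846, 0.108]
tcp_rot: [-3.078, -0.626, -0.004]
wrist_force: [-0.2, 0.3, -2.0]
width: 0.298
grip_force: 39.8
```

jog_arm:
  increments:
    - [[0,0,0.03,0,0,0,-1],[0,0,0,0,0,0,-1],[0,0,0,0,0,0,-1],[0,0,0,0,0,0,-1],[0,0,0,0,0,0,-1]]

```text
time: 25.03
tool_pos: [0.5011, 0.2842, 0.1056]
tcp_rot: [3.079, 0.626, -0.0]
wrist_force: [-0.4, 0.2, -0.6]
width: 0.301
grip_force: 39.8
```

jog_arm:
  increments:
    - [[0,0,0.03,0,0,0,-1],[0,0,0,0,0,0,-1],[0,0,0,0,0,0,-1],[0,0,0,0,0,0,-1],[0,0,0,0,0,0,-1]]

```text
time: 25.45
tool_pos: [0.5012, 0.2842, 0.105]
tcp_rot: [-3.078, -0.626, -0.0]
wrist_force: [-1.7, 0.2, 3.7]
width: 0.297
grip_force: 40.2
```

jog_arm:
  increments:
    - [[0,0,0.02,0,0,0,-1],[0,0,0,0,0,0,-1],[0,0,0,0,0,0,-1],[0,0,0,0,0,0,-1],[0,0,0,0,0,0,-1]]

```text
time: 25.87
tool_pos: [0.5012, 0.2842, 0.105]
tcp_rot: [-3.078, -0.626, -0.0]
wrist_force: [-3.0, -1.7, 8.2]
width: 0.298
grip_force: 41.0
```

jog_arm:
  increments:
    - [[0,0,0,0,0,0,-0.2],[0,0,0,0,0,0,0.2],[0,0,0,0,0,0,0.2],[0,0,0,0,0,0,0.2],[0,0,0,0,0,0,0.2]]
  force: 25

```text
time: 26.28
tool_pos: [0.501, 0.2841, 0.1038]
tcp_rot: [3.078, 0.626, -0.001]
wrist_force: [0.4, -0.2, 0.2]
width: 0.597
grip_force: 0.0
```

jog_arm:
  increments:
    - [[0,0,-0.3,0,0,0,0.2],[0,0,-1,0,0,0,0.2],[0,0,-1,0,0,0,0.2],[0,0,-1,0,0,0,0.2],[0,0,-1,0,0,0,0.2]]

```text
time: 26.7
tool_pos: [0.501, 0.284, 0.2349]
tcp_rot: [3.079, 0.626, 0.0]
wrist_force: [0.3, 0.1, 0.0]
width: 0.602
grip_force: 0.0
```

Run:
```python
from h import *
plan(.464,-.332,.17)
```

```text
t 26.70 grasp pt [0.501  0.284  0.1809] yaw -67.0 w 0.60 q [ 0.47  0.13  1.89 -0.    1.12  1.64]
 shift units (tool) [-9.16 18.42  0.36] turn z units 0.00 tilt units [ 0. -0.  0.]
```

jog_arm:
  increments:
    - [[-0.48,0.97,0,0,0,0,0.2],[-0.48,0.97,0,0,0,0,0.2],[-0.48,0.97,0,0,0,0,0.2],[-0.48,0.97,0,0,0,0,0.2],[-0.48,0.97,0,0,0,0,0.2]]

```text
time: 27.12
tool_pos: [0.4914, 0.1208, 0.234]
tcp_rot: [3.078, 0.627, 0.002]
wrist_force: [-0.2, -0.4, 0.2]
width: 0.601
grip_force: 0.0
```

jog_arm:
  increments:
    - [[-0.48,0.97,0,0,0,0,0.2],[-0.48,0.97,0,0,0,0,0.2],[-0.48,0.97,0,0,0,0,0.2],[-0.48,0.97,0,0,0,0,0.2],[-0.48,0.97,0,0,0,0,0.2]]

```text
time: 27.53
tool_pos: [0.482, -0.0415, 0.234]
tcp_rot: [3.078, 0.626, 0.002]
wrist_force: [0.1, 0.3, -0.3]
width: 0.602
grip_force: 0.0
```

jog_arm:
  increments:
    - [[-0.48,0.97,0,0,0,0,0.2],[-0.48,0.97,0,0,0,0,0.2],[-0.48,0.97,0,0,0,0,0.2],[-0.48,0.97,0,0,0,0,0.2],[-0.48,0.97,0,0,0,0,0.2]]

```text
time: 27.95
tool_pos: [0.4725, -0.2037, 0.2339]
tcp_rot: [3.078, 0.626, 0.001]
wrist_force: [0.6, 0.1, -1.5]
width: 0.6
grip_force: 0.0
```

jog_arm:
  increments:
    - [[-0.48,0.97,0,0,0,0,0.2],[-0.48,0.97,0,0,0,0,0.2],[-0.48,0.97,0,0,0,0,0.2],[-0.48,0.97,0,0,0,0,0.2],[0,0,0,0,0,0,0.2]]

```text
time: 28.37
tool_pos: [0.4651, -0.337, 0.2343]
tcp_rot: [3.075, 0.62, 0.001]
wrist_force: [0.9, -0.1, -0.1]
width: 0.599
grip_force: 0.0
```

jog_arm:
  increments:
    - [[0,0,0,0,0,0,0.2],[0,0,0,0,0,0,0.2],[0,0,0,0,0,0,0.2],[0,0,0,0,0,0,0.2],[0,0,0,0,0,0,0.2]]

```text
time: 28.78
tool_pos: [0.4654, -0.3305, 0.2332]
tcp_rot: [-3.078, -0.629, -0.0]
wrist_force: [0.5, 0.2, -0.0]
width: 0.603
grip_force: 0.0
```

Run:
```python
from h import *
plan(.464,-.332,.042)
s=read_state();p,d=viewer.read_camera("wrist")
for t in np.linspace(0,6.28,9)[:-1]: cv2.circle(p,tuple(int(v) for v in wpix([[.464+.013*np.cos(t),-.332+.013*np.sin(t),.058]],s)[0]),1,(255,0,255),-1)
cv2.imwrite("pics/w7.png",p)
```

```text
t 28.78 grasp pt [ 0.4654 -0.3305  0.1792] yaw -66.9 w 0.60 q [-0.66  0.12  1.91  0.    1.11  0.51]
 shift units (tool) [-0.06  0.03  4.57] turn z units 0.00 tilt units [-0. -0. -0.]
```

View pics/w7.png

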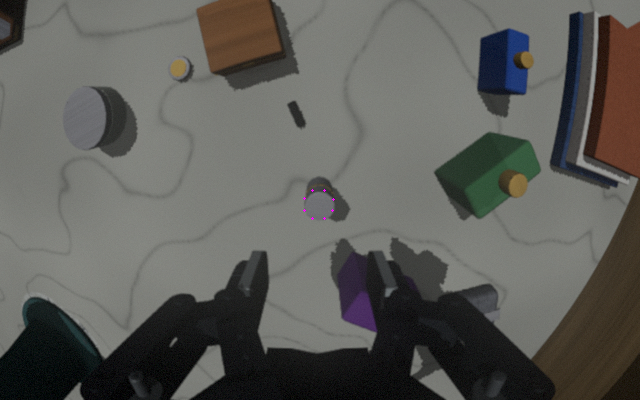

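The tube top at (319,206) matches the marks and the purple bottle is clear. Descending.

jog_arm:
  increments:
    - [[-0.06,0.03,0.95,0,0,0,0.2],[0,0,0.95,0,0,0,0.2],[0,0,0.95,0,0,0,0.2],[0,0,0.95,0,0,0,0.2],[0,0,0.7,0,0,0,0.2]]

```text
time: 29.25
tool_pos: [0.4632, -0.3319, 0.0958]
tcp_rot: [-3.077, -0.627, 0.002]
wrist_force: [0.2, 0.3, -0.5]
width: 0.603
grip_force: 0.0
```

jog_arm:
  increments:
    - [[0,0,0,0,0,0,0.2],[0,0,0,0,0,0,0],[0,0,0,0,0,0,-0.3],[0,0,0,0,0,0,-0.6],[0,0,0,0,0,0,-1]]

```text
time: 29.67
tool_pos: [0.4652, -0.3341, 0.1002]
tcp_rot: [3.076, 0.626, 0.004]
wrist_force: [0.5, 0.7, -0.8]
width: 0.303
grip_force: 27.2
```

jog_arm:
  increments:
    - [[0,0,0,0,0,0,-1],[0,0,0,0,0,0,-1],[0,0,0,0,0,0,-1],[0,0,0,0,0,0,-1],[0,0,0,0,0,0,-1]]

```text
time: 30.08
tool_pos: [0.465, -0.334, 0.0999]
tcp_rot: [3.076, 0.626, 0.003]
wrist_force: [0.1, 1.0, 5.8]
width: 0.299
grip_force: 27.8
```

Run:
```python
from h import *
plan(.534,.203,.17)
```

```text
t 30.08 grasp pt [ 0.4651 -0.3341  0.0459] yaw -67.0 w 0.30 q [-0.67  0.28  2.    0.    0.86  0.5 ]
 shift units (tool) [  9.11 -15.57  -4.16] turn z units 0.00 tilt units [ 0.03333333 -0.01666667 -0.        ]
```

jog_arm:
  increments:
    - [[0,0,-0.7,0,0,0,-1],[0,0,-1,0,0,0,-1],[0,0,-1,0,0,0,-1],[0,0,-1,0,0,0,-1],[0.54,-0.92,0,0,0,0,-1]]

```text
time: 30.5
tool_pos: [0.4715, -0.3075, 0.2171]
tcp_rot: [3.067, 0.619, 0.014]
wrist_force: [2.4, -0.7, 0.4]
width: 0.295
grip_force: 27.3
```

jog_arm:
  increments:
    - [[0.54,-0.92,0,0,0,0,-1],[0.54,-0.92,0,0,0,0,-1],[0.54,-0.92,0,0,0,0,-1],[0.54,-0.92,0,0,0,0,-1],[0.54,-0.92,0,0,0,0,-1]]

```text
time: 30.92
tool_pos: [0.4885, -0.1414, 0.2092]
tcp_rot: [3.079, 0.625, 0.0]
wrist_force: [0.2, 0.4, -0.7]
width: 0.292
grip_force: 27.3
```

jog_arm:
  increments:
    - [[0.54,-0.92,0,0,0,0,-1],[0.54,-0.92,0,0,0,0,-1],[0.54,-0.92,0,0,0,0,-1],[0.54,-0.92,0,0,0,0,-1],[0.54,-0.92,0,0,0,0,-1]]

```text
time: 31.33
tool_pos: [0.5092, 0.0174, 0.2093]
tcp_rot: [3.078, 0.626, 0.001]
wrist_force: [-0.5, -0.6, -0.0]
width: 0.292
grip_force: 27.3
```

jog_arm:
  increments:
    - [[0.54,-0.92,0,0,0,0,-1],[0.54,-0.92,0,0,0,0,-1],[0.54,-0.92,0,0,0,0,-1],[0.54,-0.92,0,0,0,0,-1],[0.54,-0.92,0,0,0,0,-1]]

```text
time: 31.75
tool_pos: [0.5298, 0.1761, 0.2092]
tcp_rot: [3.078, 0.626, 0.0]
wrist_force: [1.2, -0.7, 0.3]
width: 0.293
grip_force: 27.3
```

jog_arm:
  increments:
    - [[0.5,-0.9,0,0,0,0,-1],[0,0,0,0,0,0,-1],[0,0,0,0,0,0,-1],[0,0,0,0,0,0,-1],[0,0,0,0,0,0,-1]]

```text
time: 32.17
tool_pos: [0.533, 0.2042, 0.2088]
tcp_rot: [3.078, 0.625, -0.001]
wrist_force: [-0.4, 0.1, -1.3]
width: 0.292
grip_force: 27.3
```

Run:
```python
from h import *
plan(.534,.203,.055)
s=read_state();p,d=viewer.read_camera("wrist")
cv2.circle(p,tuple(int(v) for v in wpix([[.534,.203,.017]],s)[0]),2,(255,0,255),-1)
cv2.imwrite("pics/w8.png",p)
```

```text
t 32.17 grasp pt [0.5329 0.2042 0.1548] yaw -67.0 w 0.29 q [ 0.32  0.15  1.93 -0.    1.07  1.49]
 shift units (tool) [0.02 0.05 3.33] turn z units 0.00 tilt units [ 0.  0. -0.]
```

View pics/w8.png

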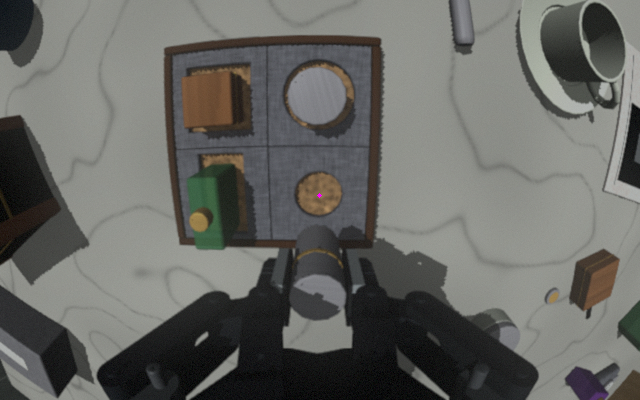

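The tube well is at (319,194), under the mark, and the other three things stand in their recesses. Lowering the tube.

jog_arm:
  increments:
    - [[0.02,0.05,0.9,0,0,0,-1],[0,0,0.9,0,0,0,-1],[0,0,0.9,0,0,0,-1],[0,0,0.4,0,0,0,-1],[0,0,0.1,0,0,0,-1]]

```text
time: 32.63
tool_pos: [0.5323, 0.2023, 0.11]
tcp_rot: [3.078, 0.624, -0.01]
wrist_force: [-0.9, -0.7, -2.1]
width: 0.3
grip_force: 27.3
```

jog_arm:
  increments:
    - [[0,0,0.04,0,0,0,-1],[0,0,0.03,0,0,0,-1],[0,0,0,0,0,0,-1],[0,0,0,0,0,0,-1],[0,0,0,0,0,0,-1]]

```text
time: 33.05
tool_pos: [0.5354, 0.2045, 0.1124]
tcp_rot: [-3.078, -0.626, -0.004]
wrist_force: [0.7, 0.2, -0.7]
width: 0.296
grip_force: 27.3
```

jog_arm:
  increments:
    - [[0,0,0.03,0,0,0,-1],[0,0,0,0,0,0,-1],[0,0,0,0,0,0,-1],[0,0,0,0,0,0,-1],[0,0,0,0,0,0,-1]]

```text
time: 33.47
tool_pos: [0.5344, 0.2041, 0.1101]
tcp_rot: [3.079, 0.626, -0.0]
wrist_force: [-0.7, -0.4, -1.1]
width: 0.293
grip_force: 27.3
```

jog_arm:
  increments:
    - [[0,0,0.03,0,0,0,-1],[0,0,0,0,0,0,-1],[0,0,0,0,0,0,-1],[0,0,0,0,0,0,-1],[0,0,0,0,0,0,-1]]

```text
time: 33.88
tool_pos: [0.5344, 0.2041, 0.1091]
tcp_rot: [3.079, 0.626, -0.0]
wrist_force: [0.3, -0.6, -0.9]
width: 0.292
grip_force: 27.3
```

jog_arm:
  increments:
    - [[0,0,0.02,0,0,0,-1],[0,0,0,0,0,0,-1],[0,0,0,0,0,0,-1],[0,0,0,0,0,0,-1],[0,0,0,0,0,0,-1]]

```text
time: 34.3
tool_pos: [0.5346, 0.2041, 0.109]
tcp_rot: [-3.079, -0.626, -0.0]
wrist_force: [-2.0, -1.1, 5.7]
width: 0.293
grip_force: 27.7
```

jog_arm:
  increments:
    - [[0,0,0.02,0,0,0,-1],[0,0,0,0,0,0,-1],[0,0,0,0,0,0,-1],[0,0,0,0,0,0,-1],[0,0,0,0,0,0,-1]]

```text
time: 34.72
tool_pos: [0.5347, 0.2042, 0.109]
tcp_rot: [-3.079, -0.626, -0.001]
wrist_force: [-3.5, 0.6, 8.5]
width: 0.295
grip_force: 28.3
```

Contact made; releasing, lifting and moving aside toward the robot.

jog_arm:
  increments:
    - [[0,0,0,0,0,0,-0.2],[0,0,0,0,0,0,0.1],[0,0,0,0,0,0,0.1],[0,0,0,0,0,0,0.1],[0,0,0,0,0,0,0.1]]

```text
time: 35.13
tool_pos: [0.5343, 0.204, 0.1076]
tcp_rot: [3.078, 0.626, -0.001]
wrist_force: [0.1, 0.2, -0.1]
width: 0.549
grip_force: 0.0
```

jog_arm:
  increments:
    - [[0,0,-0.3,0,0,0,0.1],[0,0,-1,0,0,0,0.1],[0,0,-1,0,0,0,0.1],[0,0,-1,0,0,0,0.1],[0,0,-1,0,0,0,0.1]]

```text
time: 35.55
tool_pos: [0.5343, 0.204, 0.2388]
tcp_rot: [-3.079, -0.626, -0.0]
wrist_force: [1.0, 0.2, 0.0]
width: 0.547
grip_force: 0.0
```

jog_arm:
  increments:
    - [[0,0.9,-0.3,0,0,0,0.1],[0,0.9,-0.3,0,0,0,0.1],[0,0.9,-0.3,0,0,0,0.1],[0,0.9,0,0,0,0,0.1],[0,0.9,0,0,0,0,0.1]]

```text
time: 35.97
tool_pos: [0.5881, 0.0788, 0.266]
tcp_rot: [3.078, 0.627, 0.005]
wrist_force: [0.5, 0.5, -0.0]
width: 0.554
grip_force: 0.0
```

jog_arm:
  increments:
    - [[0,0,0,0,0,0,0.1],[0,0,0,0,0,0,0.1],[0,0,0,0,0,0,0.1],[0,0,0,0,0,0,0.1],[0,0,0,0,0,0,0.1]]

```text
time: 36.38
tool_pos: [0.5867, 0.0808, 0.264]
tcp_rot: [-3.078, -0.628, 0.0]
wrist_force: [0.3, 0.2, -0.2]
width: 0.55
grip_force: 0.0
```

Run:
```python
from h import *
p,d=viewer.read_camera("scene");X=cloud("scene",d)
for n,x,y in[("jar",.6145,.2365),("box",.5805,.3165),("bottle",.501,.2835),("tube",.534,.203),("wide_jar",.449,-.075),("wide_box",.578,-.207)]:
    m=(d>0)&(np.hypot(X[...,0]-x,X[...,1]-y)<.045)&(X[...,2]>.03)
    q=X[m];zt=np.percentile(q[:,2],90);t=q[abs(q[:,2]-zt)<.006];r=cv2.minAreaRect((t[:,:2]*1000).astype(np.float32));print(n,np.round(r[0]),np.round(r[1]),round(r[2]),'ztop %.3f %.3f'%(zt,q[:,2].max()))
cv2.imwrite("pics/end.png",cv2.resize(p[100:380,180:500],(800,600)[:2] if 0 else (680,595),interpolation=cv2.INTER_CUBIC))
```

```text
jar [612. 238.] [42. 42.] 67 ztop 0.050 0.054
box [580. 316.] [43. 42.] 24 ztop 0.048 0.052
bottle [509. 284.] [31. 24.] 31 ztop 0.076 0.084
tube [532. 203.] [24. 24.] 20 ztop 0.067 0.069
wide_jar [458. -82.] [68. 37.] 40 ztop 0.042 0.045
wide_box [ 577. -208.] [70. 66.] 37 ztop 0.039 0.044
```

View pics/end.png

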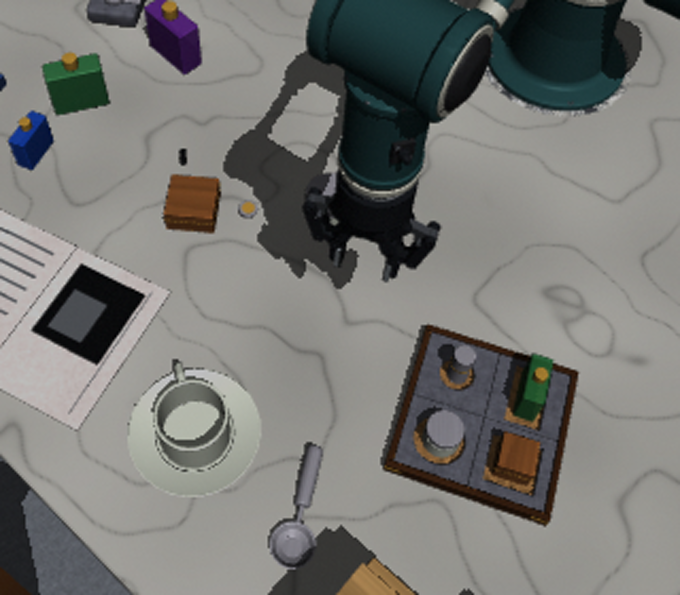

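All four stand upright in their recesses: tube (458,367), bottle (535,388), jar (440,435), box (517,458). Their top heights match the recess floor.

```bash
python3 -c "
from workcell import bot
print(bot.finish_job())"
```

```text
the job is handed in; nothing more can be done
None
```

The jar, ring box, green scent bottle and lipstick tube each stand upright in their own recess. I did not touch the wide jar or wide box, and handed the job in at about 36 s of the 112 s allowed.

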